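# Stop the hotplate stirrer rocking with a levelling wedge

### The arm

A 6-joint arm with a two-finger parallel gripper is mounted at the origin on the work surface. World frame = base frame: x ahead of the robot, y to its left, z up, the work surface at z = 0. Lengths are in mm, angles in degrees, forces in N, time in s.
With the tool pointing down it reaches from about 350 to 850 mm from the base axis. Payload 8.1 kg.
Tool frame: the origin (TCP) lies between the finger pads; the fingertips stand 25 mm ahead of it and the grasp point (between the pads) lies 6 mm ahead of it (r.tcp_to_tips is the distance from the TCP to the fingertips, in mm); z points along the fingers, y is the line along which they close (so a half turn about z gives the same grasp; the last joint's range is limited). The gripper opens to 85 mm and grips with 20 to 120 N. Pads are 22 mm wide; open, the fingers measure 114 mm over their backs; the gripper's body (76 mm by 85 mm) begins 54 mm behind the grasp point. The pads swing forward as they close: fully open they stand 13 mm farther back than shut.
Start: joints at [65.409, 7.471, 85.268, -0, 87.261, -4.893], TCP at [202.219, 564.901, 256.292] pointing down, gripper open.
Joint ranges: [-169.43, 169.43], [-51.17, 129.36], [1.28, 143.12], [-76.62, 256.62], [0, 156.53], [-152.29, 152.29]. Speed limits (degrees/s): [136.94, 136.94, 159.86, 180, 180, 180].

### API

Orientations are given as [roll, pitch, yaw] about the fixed x, y, z axes, in that order (R = Rz(yaw) Ry(pitch) Rx(roll)).
In Python, from bench import r gives the robot as it stands.
- The arm moves only by the tool apply_moves, never from a script. Its arguments are lists of equal length, an entry for each row: "angular": the turn, a rotation vector about the world's x, y, z in units of 8 degrees (1.0 is 8 degrees), a list of three; "travel": the shift along the world's x, y, z in units of 40 mm (1.0 is 40 mm), a list of three; "jaw": the opening, from 0 (shut) to 1 (fully open). A call has 1 to 20 rows; each row shifts and turns the commanded pose from where the row before left it; what a row does not reach is not made up. A row lasts 1/8 s, in which the tool goes at most 62.5 mm and 10.7 degrees, less where a joint would pass 70% of its speed; a pose out of reach is approached as far as the arm can. A call is refused whole if a number of a shift passes 1 or a number of a turn 1, either way. A call with a gripper value outside its range is refused whole. The fingers move at their own pace and stop on an object; "force" is the grip in N (left out, the last holds). Time passes only in rows, so rows that do not move let the fingers close. It gives the time, the measured TCP pose, the force, the opening and the grip force at its end, in the units of the state.
- r.sense(): the state, without advancing time (a new reading comes with each control period).
- r.snapshot(name): name is "scene" or "top" or "wrist"; returns a dict with "color" (400x640x3 uint8, red, green, blue), "fx", "fy", "cx", "cy" (pixels), "distortion" ([k1, k2, p1, p2, k3] as OpenCV has them; the pictures are not rectified), "R" (3x3) and "t" (3): a world point X has camera coordinates R X + t; the wrist camera has in their place "mount" (4x4, takes a point from camera to tool coordinates, whose origin is the TCP and whose axes are the flange's). Camera axes: x right, y down, z forward; pixel columns grow to the right and rows downward; lengths in mm; the calibration is good to about 2 mm. A picture is of the moment at which its call begins: read the wrist's pose just before it. There is no depth.
- r.hand_in(): hands the job in; it is judged then, once.
The state is a dict: "time": time; "joint_pos": joint angles; "qd": joint speeds; "joint_efforts": joint torques, N m; "tool_pos": TCP position; "tcp_rot": TCP orientation; "ft_force": force on the tool from outside, world axes, zero at the start; "wrist_torque": the same for the moment, N m; "finger_gap": finger opening in mm; "grip_force": force on a finger pad.
Only numpy, scipy, OpenCV 4.12 (cv2) and the standard library are available. Lean on these libraries where they do the work, as an engineer would, in place of code of your own. Each camera call takes 0.05 s, during which the arm holds its last target. There are 200 camera calls.

### The job

The hotplate stirrer rocks because its front-left foot (the one near the orange wedge, on the robot's side) does not reach the bench. With your fingertips push the wedge under that foot, just far enough that it takes some of the load while the other three feet still bear, then press down on the corner above it to check that the stirrer no longer rocks, and let go. Grip and lift nothing, do not shove the stirrer out of its place, and leave the flask, bottle and tube rack alone.

Things in the scene. Friction and masses are not known exactly. Their poses are not given: they have to be found in the camera images.
- stirrer: white hotplate stirrer, loose, about 2.3 kg: housing 190 x 170 mm, underside 16 mm and flat top 56 mm above the bench, white plate on it up to 68 mm. Origin: at bench level under the housing's middle; x points from its front (two black knobs, display; robot's side) to its rear, y to its left, z up. Four domed rubber feet, 22 mm across, at x = -80 and +80, y = -62 and +62 mm
- short_foot (a point): point at bench level straight under the short front-left foot (x = -80, y = +62 mm), axes as the stirrer's. This foot is a seized screw foot that ends 4 to 7 mm above the bench, differently each time. 2 to 3 N down on this corner tips the stirrer until the foot meets the bench; let go, it tips back
- press_corner (a point): point on the flat top of the stirrer's housing straight above the short foot (56 mm above the bench), 15 mm from the front edge and 23 mm from the left edge; free of knobs; here one presses to test. Loose, it gives 3 mm or more under 5 N; well wedged, under 0.5 mm
- wedge: orange plastic levelling wedge, loose, 35 g, 96 mm long (x), 40 mm wide (y), flat below, top sloping evenly from 14 mm at the upright heel to 2 mm at the thin end. Origin: centre of its underside; x points to the thin end. Lies in front of the stirrer, thin end nearly in line with the short foot
- wedge_tip (a point): middle of the wedge's thin end, at bench level
- wedge_heel (a point): middle of the wedge's upright heel face (40 mm wide, 14 mm high), 7 mm above its underside: where one pushes. It slides with under 0.5 N until it meets the foot, then the push rises over a few mm as it takes load: 2 to 10 N when well seated. Pushed much harder (some 20 N or more) it lifts another foot and the stirrer rocks again
- foot_front_right: front-right foot of the stirrer, origin at its lowest point
- foot_rear_right: rear-right foot of the stirrer, origin at its lowest point
- foot_rear_left: rear-left foot of the stirrer, origin at its lowest point
- flask: stoppered conical flask with brown contents, 82 mm across, 135 mm high, origin under its centre; beside the stirrer; leave alone
- bottle: dark bottle with black cap and paper label, 68 mm across, 190 mm high, origin under its centre; beside the stirrer; leave alone
- tube_rack: clear rack with capped sample tubes, 60 x 130 x 98 mm, origin under its centre; in front of the stirrer on its right; leave alone
There are look-alikes about, which are no part of the job. What is meant by the wedge is not yellow, and is the smaller of those in its own colour.

How it is judged (in metres and radians):
On the way, in this order (a step that is already met when the one before it is completed fails the run):
1. the wedge's thin end is pushed in under the short foot (x of wedge_tip in the frame of short_foot above 0.005 m and y of wedge_tip in the frame of short_foot between -0.02 and 0.02 m).
2. the corner above the wedge is pressed from above with more than 3 N and the stirrer does not rock (contact force between the fingers and stirrer above 3 N and horizontal distance between the grasp point and press_corner below 0.05 m and height (world z) of the grasp point above 0.062 m and angle between stirrer's own z axis and vertical below 0.01 rad), for 0.2 s.
At the end, for the whole second after the job is handed in: the wedge lies flat with its thin end past the short foot's middle and carries that foot (over 0.5 N); the other three feet each bear on the bench (over 0.5 N); the stirrer is level to 0.01 rad, at rest, within 20 mm of its start; the corner was test-pressed with it wedged (contact force between wedge and stirrer above 0.5 N and contact force between each of foot_front_right, foot_rear_right, foot_rear_left and anything else above 0.5 N and x of wedge_tip in the frame of short_foot above 0.005 m and angle between stirrer's own z axis and vertical below 0.01 rad and height (world z) of wedge below 0.004 m and distance of stirrer from where it was at the start of the episode below 0.02 m and linear speed of each of stirrer, wedge below 0.01 m/s); the robot touches nothing.
It fails at once if the wedge is lifted or tipped up (height (world z) of wedge above 0.012 m or angle between wedge's own z axis and vertical above 0.3 rad).
It fails at once if the wedge is squeezed or rammed (over 30 N) (contact force between the fingers and wedge above 30 N).
It fails at once if the stirrer is lifted or tipped far over (angle between stirrer's own z axis and vertical above 0.15 rad or height (world z) of stirrer above 0.015 m).
It fails at once if the stirrer is shoved more than 30 mm (distance of stirrer from where it was at the start of the episode above 0.03 m).
It fails at once if the flask, bottle or tube rack is moved over 20 mm or tipped (distance of any of flask, bottle, tube_rack from where it was at the start of the episode above 0.02 m or angle between any of flask, bottle, tube_rack's own z axis and vertical above 0.2 rad).
It also fails if it takes over 45 s, if anything falls off the work surface, if the arm or the gripper's body presses on something with over 40 N, if the wrist force passes 120 N, or if a joint passes its speed limit or range.

## Working session

There is one attempt and no reset: what is moved stays moved. The work goes in short steps, Python scripts to look and compute and a tool call to move; the robot and the scene stay as the last step left them, time stands still between calls to the robot, and variables do not carry over. Pictures are saved under pics/ and viewed, at most 10 in all, crops included, and the job is handed in when it is done.

Besides the shell and the picture viewer there is one more tool, called after "Call:" as name(argument=value, ...) on one line, values as JSON. apply_moves: Moves the arm, as the interface text tells. Its arguments: {"type":"object","properties":{"angular":{"type":"array"},"travel":{"type":"array"},"jaw":{"type":"array"},"force":{"type":"number"}},"required":["angular","travel","jaw"]}

```bash
mkdir -p pics; ls; python3 - <<'E'
from bench import r
import cv2
print(r.sense())
for n in("scene","top"):
    s=r.snapshot(n); cv2.imwrite(f"pics/{n}0.png",s["color"][:,:,::-1])
    print(n,s["fx"],s["cx"],s["cy"],s["distortion"],s["R"],s["t"])
E
```

```text
pics
{'time': 0.0, 'joint_pos': array([ 6.54088129e+01,  7.51714227e+00,  8.53322285e+01,  2.05457809e-04,
        8.72629715e+01, -4.89324804e+00]), 'qd': array([-0.07983323,  0.07621468,  0.07880443,  0.04312633, -0.01423985,
        0.12556797]), 'joint_efforts': array([-1.97176327e-03, -5.69399464e+01, -5.00542116e+01, -4.39092437e-04,
        1.52065273e-02,  4.42348187e-05]), 'tool_pos': array([201.99292764, 564.40833582, 255.19494087]), 'tcp_rot': array([-1.79888085e+02, -9.78718773e-03,  1.60302041e+02]), 'ft_force': array([0.05638144, 0.05002101, 0.20577766]), 'wrist_torque': array([-0.00064962, -0.02291585,  0.0589411 ]), 'grip_force': 0.0, 'finger_gap': 85.10851236190783}
scene 470.2958966225289 324.94363551129396 193.12025659942165 [-0.03185641  0.          0.          0.          0.        ] [[-0.52096953  0.85356956  0.00312347]
 [ 0.62177398  0.38199685 -0.68372182]
 [-0.58479728 -0.35425614 -0.72973606]] [ 250.52585996 -315.92629375 1653.78254912]
top 366.0078332831142 319.59124988207316 198.50457506772628 [0.00274298 0.         0.         0.         0.        ] [[-0.00542463 -0.999568   -0.02888562]
 [-0.99803853  0.00721338 -0.06218572]
 [ 0.06236722  0.02849163 -0.99764651]] [ 65.62637236 572.98882155 839.75977533]
```

View pics/top0.png

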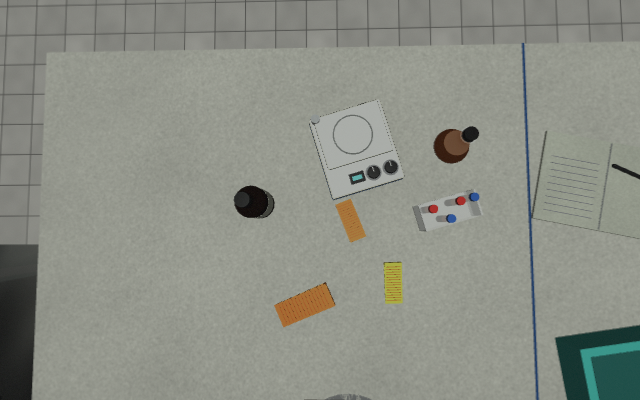

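View pics/scene0.png

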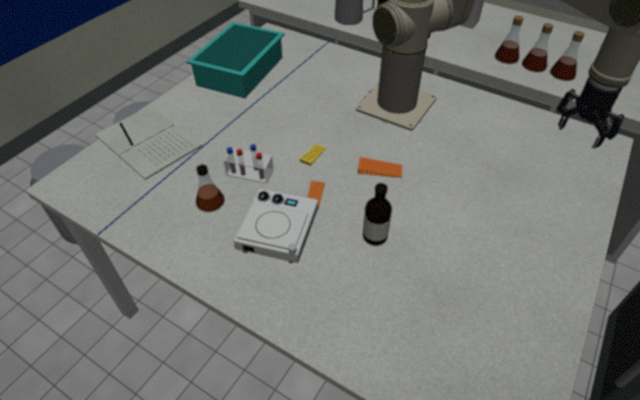

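Top view: stirrer at ~(357,150), front-left corner ~(333,198). The small orange wedge runs from (345,200) to (357,241), thin end toward the stirrer. The look-alikes are the big orange one at (305,305) and the yellow one at (393,283).

```bash
cat > h.py <<'E'
import numpy as np, cv2
from bench import r
def ray(s,uv,z):
    K=np.array([[s["fx"],0,s["cx"]],[0,s["fy"],s["cy"]],[0,0,1.]])
    R=np.array(s["R"]);t=np.array(s["t"])
    p=cv2.undistortPoints(np.float64(uv).reshape(-1,1,2),K,np.float64(s["distortion"])).reshape(-1,2)
    d=np.c_[p,np.ones(len(p))]@R; c=-R.T@t
    return c+d*((z-c[2])/d[:,2])[:,None]
E
python3 - <<'E'
from h import *
np.set_printoptions(precision=1,suppress=True)
s=r.snapshot("top"); im=np.ascontiguousarray(s["color"][:,:,::-1])
hsv=cv2.cvtColor(im,cv2.COLOR_BGR2HSV)
m=cv2.inRange(hsv,(5,110,60),(20,255,255)); m[:, :330]=0; m[:, 372:]=0; m[:190]=0;m[250:]=0
ys,xs=np.nonzero(m); box=cv2.boxPoints(cv2.minAreaRect(np.c_[xs,ys].astype(np.float32)))
print(len(xs),box); print(ray(s,box,7))
c=im[90:250,290:420]; cv2.imwrite("pics/crop1.png",cv2.resize(c,None,fx=3.7,fy=3.7,interpolation=cv2.INTER_CUBIC))
E
```

```text
668 [[335.  204.6]
 [350.4 198.4]
 [365.3 235.7]
 [349.9 241.8]]
[[559.4  25.8   7. ]
 [573.7 -10.7   7. ]
 [485.6 -44.8   7. ]
 [471.4  -8.6   7. ]]
```

View pics/crop1.png

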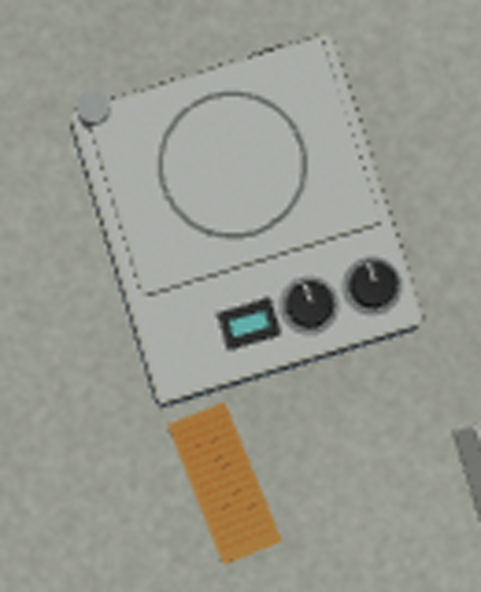

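Crop (x3.7): wedge corners are thin end (168,424)/(225,403) and heel (225,563)/(281,542). Housing corners are FL (158,403), FR (424,322), RL (73,121), RR (325,36).

```bash
python3 - <<'E'
from h import *
from scipy.optimize import least_squares
np.set_printoptions(precision=1,suppress=True)
s=r.snapshot("top")
f=lambda P:np.array(P)/3.7+[289.6,89.6]
print("cam",-np.array(s["R"]).T@s["t"])
S=ray(s,f([(158,403),(424,322),(73,121),(325,36)]),56)
L=np.array([(-95,85),(-95,-85),(95,85),(95,-85)])
def T(p,q): c,n=np.cos(p[2]),np.sin(p[2]); return np.atleast_2d(q)@np.array([[c,n],[-n,c]])+p[:2]
o=least_squares(lambda p:(T(p,L)-S[:,:2]).ravel(),[600,0,0]); p=o.x
print("stirrer",p[:2],np.degrees(p[2]),"res",o.fun)
foot=T(p,(-80,62))[0];print("foot",foot)
W=np.r_[ray(s,f([(168,424),(225,403)]),2),ray(s,f([(225,563),(281,542)]),14)]
o=least_squares(lambda q:(T(q,[(48,20),(48,-20),(-48,20),(-48,-20)])-W[:,:2]).ravel(),[520,0,0]);w=o.x
print("wedge",w[:2],np.degrees(w[2]),"res",o.fun)
tip=T(w,(48,0))[0];heel=T(w,(-48,0))[0];print("tip",tip,"heel",heel)
c,n=np.cos(p[2]),np.sin(p[2]);R=np.array([[c,n],[-n,c]])
print("tip,heel in foot frame",R@(tip-foot),R@(heel-foot))
# scene check
q=r.snapshot("scene");K=np.array([[q["fx"],0,q["cx"]],[0,q["fy"],q["cy"]],[0,0,1.]])
im=np.ascontiguousarray(q["color"][:,:,::-1])
pts=[(*x,56) for x in T(p,L)]+[(*x,z) for x,z in zip(T(w,[(48,20),(48,-20),(-48,20),(-48,-20)]),(2,2,14,14))]
pr=cv2.projectPoints(np.float64(pts),cv2.Rodrigues(np.array(q["R"]))[0],np.float64(q["t"]),K,np.float64(q["distortion"]))[0].reshape(-1,2)
big=cv2.resize(im[150:280,210:350],None,fx=5,fy=4.6*5/4.6,interpolation=cv2.INTER_CUBIC)[:600]
for u,v in pr: cv2.drawMarker(big,(int((u-209.6)*5),int((v-149.6)*5)),(0,0,255),0,10)
cv2.imwrite("pics/sc1.png",big)
E
```

```text
cam [519.8  37.5 875.3]
stirrer [682.6 -21.1] 17.196254494847253 res [-4.1 -0.5 -1.8 -1.8  3.3  4.8  2.7 -2.5]
foot [587.8  14.4]
wedge [522.8  -9.8] 21.006473234902927 res [-0.1  0.3  0.9 -0.2 -1.1  0.9  0.2 -1. ]
tip [567.7   7.4] heel [478.  -27.1]
tip,heel in foot frame [-21.4  -0.8] [-117.1   -7.2]
```

View pics/sc1.png

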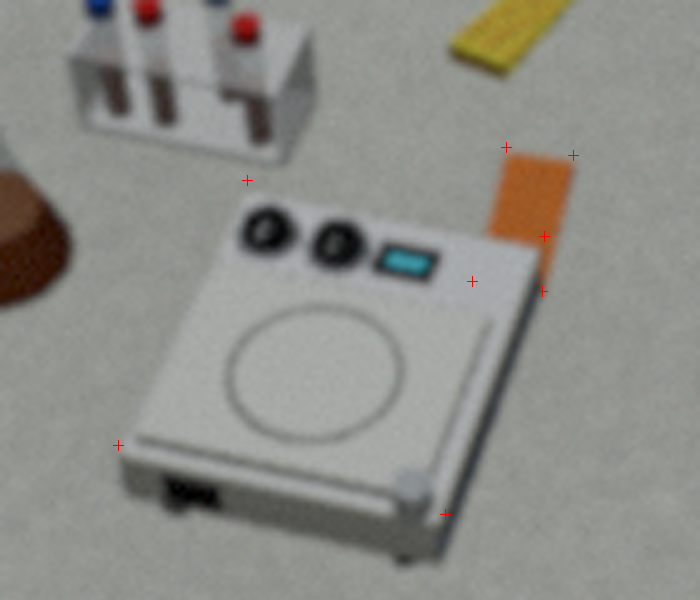

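The scene view agrees to about 2 px, so the wedge's thin end is ~21 mm short of the foot and nearly in line. I'll move behind the heel with the fingers shut.

Call:
apply_moves(angular=[[0, 0, 0.32], [0, 0, 0.32], [0, 0, 0.32], [0, 0, 0.32], [0, 0, 0.32], [0, 0, 0.32], [0, 0, 0.32], [0, 0, 0.32], [0, 0, 0.32], [0, 0, 0.32], [0, 0, 0.32], [0, 0, 0.32], [0, 0, 0.32], [0, 0, 0.32], [0, 0, 0.32], [0, 0, 0.32], [0, 0, 0], [0, 0, 0], [0, 0, 0], [0, 0, 0]], travel=[[0.37, -0.95, 0], [0.37, -0.95, 0], [0.37, -0.95, 0], [0.37, -0.95, 0], [0.37, -0.95, 0], [0.37, -0.95, 0], [0.37, -0.95, 0], [0.37, -0.95, 0], [0.37, -0.95, 0], [0.37, -0.95, 0], [0.37, -0.95, 0], [0.37, -0.95, 0], [0.37, -0.95, 0], [0.37, -0.95, 0], [0.37, -0.95, 0], [0.37, -0.95, 0], [0, 0, -1], [0, 0, -1], [0, 0, -1], [0, 0, 0]], jaw=[0, 0, 0, 0, 0, 0, 0, 0, 0, 0, 0, 0, 0, 0, 0, 0, 0, 0, 0, 0], force=20)

```text
time: 2.75
tool_pos: [436.3, -42.6, 133.1]
tcp_rot: [179.8, -0.3, -158.7]
ft_force: [0.9, 0.4, -0.1]
finger_gap: -0.5
grip_force: 0.0
```

Call:
apply_moves(angular=[[0, 0, 0], [0, 0, 0], [0, 0, 0], [0, 0, 0], [0, 0, 0]], travel=[[0, 0, -1], [0, 0, -0.8], [0, 0, -0.5], [0, 0, -0.2], [0, 0, 0]], jaw=[0, 0, 0, 0, 0])

```text
time: 3.38
tool_pos: [439.8, -43.2, 37.4]
tcp_rot: [-180.0, 0.0, -158.7]
ft_force: [-0.1, -0.1, -0.2]
finger_gap: 0.1
grip_force: 0.0
```

```bash
python3 - <<'E'
from h import *
q=r.sense();print(q["tool_pos"],q["tcp_rot"],q["ft_force"],r.tcp_to_tips)
s=r.snapshot("top"); im=np.ascontiguousarray(s["color"][:,:,::-1])
cv2.imwrite("pics/top2.png",cv2.resize(im[120:270,280:440],None,fx=4,fy=4,interpolation=cv2.INTER_CUBIC))
E
```

```text
[439.81459797 -43.23640185  37.38167465] [-1.79966002e+02  4.77137801e-02 -1.58731039e+02] [-0.1483881  -0.09213378 -0.2473793 ] 25.0
```

View pics/top2.png

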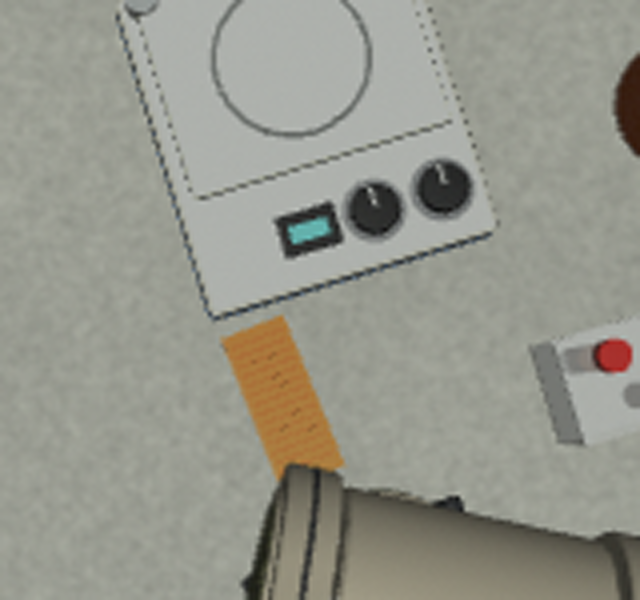

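The fingers are behind the heel and in line with the wedge. Next: lower by 7 mm and advance 58 mm along the wedge axis.

Call:
apply_moves(angular=[[0, 0, 0], [0, 0, 0], [0, 0, 0], [0, 0, 0], [0, 0, 0], [0, 0, 0], [0, 0, 0], [0, 0, 0], [0, 0, 0], [0, 0, 0], [0, 0, 0], [0, 0, 0], [0, 0, 0], [0, 0, 0]], travel=[[0, 0, -0.1], [0, 0, -0.08], [0.14, 0.055, 0], [0.14, 0.055, 0], [0.14, 0.055, 0], [0.14, 0.055, 0], [0.117, 0.045, 0], [0.117, 0.045, 0], [0.117, 0.045, 0], [0.117, 0.045, 0], [0.117, 0.045, 0], [0.117, 0.045, 0], [0.1, 0.038, 0], [0, 0, 0]], jaw=[0, 0, 0, 0, 0, 0, 0, 0, 0, 0, 0, 0, 0, 0])

```text
time: 5.18
tool_pos: [493.9, -21.9, 29.2]
tcp_rot: [-180.0, 0.0, -158.7]
ft_force: [0.5, -0.3, 0.2]
finger_gap: 0.2
grip_force: 0.0
```

```bash
python3 - <<'E'
from h import *
q=r.sense();print(q["tool_pos"],q["ft_force"])
s=r.snapshot("top"); im=np.ascontiguousarray(s["color"][:,:,::-1])
cv2.imwrite("pics/top3.png",cv2.resize(im[120:270,280:440],None,fx=4,fy=4,interpolation=cv2.INTER_CUBIC))
s=r.snapshot("scene"); im=np.ascontiguousarray(s["color"][:,:,::-1])
cv2.imwrite("pics/sc3.png",cv2.resize(im[140:260,270:370],None,fx=5,fy=5,interpolation=cv2.INTER_CUBIC))
E
```

```text
[493.85219289 -21.88458272  29.16408958] [ 0.539495   -0.32001923  0.17231911]
```

View pics/sc3.png

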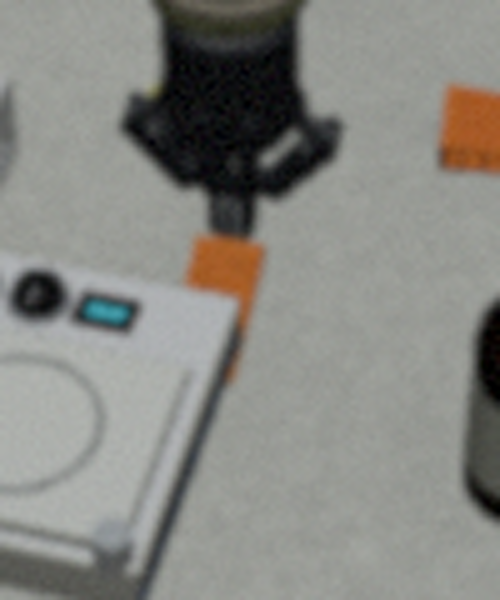

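Fingers are centred on the heel (230,235) and the wedge is entering below the housing at the corner. I'll advance in small, force-watched steps.

Call:
apply_moves(angular=[[0, 0, 0], [0, 0, 0], [0, 0, 0], [0, 0, 0], [0, 0, 0]], travel=[[0.05, 0.018, 0], [0.05, 0.018, 0], [0.05, 0.018, 0], [0.05, 0.018, 0], [0, 0, 0]], jaw=[0, 0, 0, 0, 0])

```text
time: 5.9
tool_pos: [501.7, -19.1, 29.1]
tcp_rot: [-180.0, 0.0, -158.7]
ft_force: [-0.1, 0.2, -0.4]
finger_gap: 0.0
grip_force: 0.0
```

Call:
apply_moves(angular=[[0, 0, 0], [0, 0, 0], [0, 0, 0]], travel=[[0.05, 0.018, 0], [0.05, 0.018, 0], [0, 0, 0]], jaw=[0, 0, 0])

```text
time: 6.28
tool_pos: [505.4, -17.7, 29.0]
tcp_rot: [180.0, -0.0, -158.7]
ft_force: [-2.3, -1.1, 2.4]
finger_gap: 0.0
grip_force: 1.0
```

Call:
apply_moves(angular=[[0, 0, 0], [0, 0, 0]], travel=[[0.05, 0.018, 0], [0, 0, 0]], jaw=[0, 0])

```text
time: 6.52
tool_pos: [507.1, -17.0, 29.0]
tcp_rot: [180.0, -0.1, -158.7]
ft_force: [-4.4, -1.4, 3.4]
finger_gap: 0.3
grip_force: 2.4
```

Call:
apply_moves(angular=[[0, 0, 0], [0, 0, 0]], travel=[[0.03, 0.011, 0], [0, 0, 0]], jaw=[0, 0])

```text
time: 6.78
tool_pos: [508.0, -16.7, 28.9]
tcp_rot: [180.0, -0.1, -158.7]
ft_force: [-6.1, -2.7, 4.5]
finger_gap: -0.1
grip_force: 3.3
```

```bash
python3 - <<'E'
from h import *
q=r.sense();print(q["tool_pos"],q["ft_force"])
E
```

```text
[507.95352193 -16.68263682  28.8790051 ] [-6.07910024 -2.74912248  4.52225934]
```

Seated at about 6.7 N. Now back off, rise and go above the corner.

Call:
apply_moves(angular=[[0, 0, 0], [0, 0, 0], [0, 0, 0], [0, 0, 0], [0, 0, 0], [0, 0, 0], [0, 0, 0], [0, 0, 0], [0, 0, 0], [0, 0, 0], [0, 0, 0]], travel=[[-0.1, -0.04, 0], [-0.2, -0.08, 0], [-0.3, -0.12, 0], [0, 0, 0.5], [0, 0, 1], [0, 0, 1], [0.64, 0.25, 0], [0.64, 0.25, 0], [0.64, 0.25, 0], [0.64, 0.25, 0], [0, 0, 0]], jaw=[0, 0, 0, 0, 0, 0, 0, 0, 0, 0, 0])

```text
time: 8.15
tool_pos: [587.6, 14.2, 129.0]
tcp_rot: [180.0, 0.0, -158.7]
ft_force: [-0.3, 0.1, -0.2]
finger_gap: -0.1
grip_force: 0.0
```

```bash
python3 - <<'E'
from h import *
q=r.sense();print(q["tool_pos"],q["ft_force"])
s=r.snapshot("scene"); im=np.ascontiguousarray(s["color"][:,:,::-1])
cv2.imwrite("pics/sc4.png",cv2.resize(im[140:280,220:360],None,fx=4.2,fy=4.2,interpolation=cv2.INTER_CUBIC))
E
```

```text
[587.62448082  14.15824218 129.00845929] [-0.26160241  0.06515023 -0.20279088]
```

View pics/sc4.png

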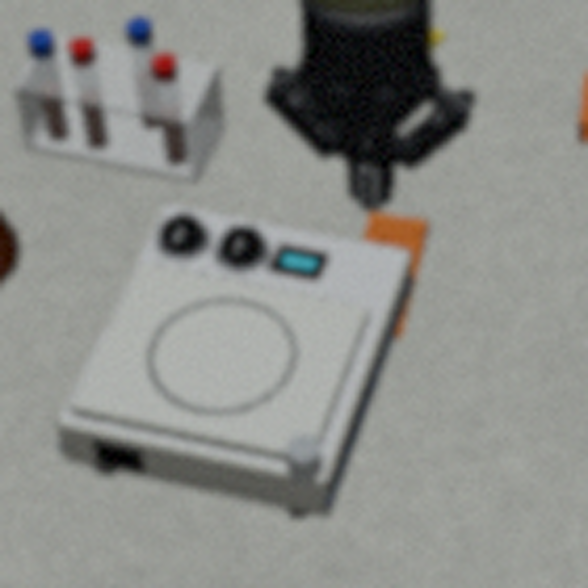

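The wedge stays under the corner and the fingertips hang above the press point, clear of the plate. I'll press down gently.

Call:
apply_moves(angular=[[0, 0, 0], [0, 0, 0], [0, 0, 0], [0, 0, 0], [0, 0, 0]], travel=[[0, 0, -0.5], [0, 0, -0.4], [0, 0, -0.15], [0, 0, -0.05], [0, 0, 0]], jaw=[0, 0, 0, 0, 0])

```text
time: 8.82
tool_pos: [587.3, 13.9, 85.3]
tcp_rot: [-180.0, 0.0, -158.7]
ft_force: [0.3, -0.8, 0.1]
finger_gap: 0.0
grip_force: 0.0
```

Call:
apply_moves(angular=[[0, 0, 0], [0, 0, 0], [0, 0, 0]], travel=[[0, 0, -0.05], [0, 0, -0.05], [0, 0, 0]], jaw=[0, 0, 0])

```text
time: 9.2
tool_pos: [587.0, 13.9, 81.0]
tcp_rot: [180.0, -0.0, -158.7]
ft_force: [0.1, 0.0, -0.8]
finger_gap: -0.0
grip_force: 0.0
```

Call:
apply_moves(angular=[[0, 0, 0], [0, 0, 0]], travel=[[0, 0, -0.025], [0, 0, 0]], jaw=[0, 0])

```text
time: 9.45
tool_pos: [587.2, 13.9, 80.7]
tcp_rot: [-180.0, 0.0, -158.7]
ft_force: [-1.4, 0.0, 5.7]
finger_gap: 0.5
grip_force: 2.4
```

Call:
apply_moves(angular=[[0, 0, 0], [0, 0, 0]], travel=[[0, 0, -0.015], [0, 0, 0]], jaw=[0, 0])

```text
time: 9.7
tool_pos: [587.2, 13.9, 80.6]
tcp_rot: [-180.0, 0.0, -158.7]
ft_force: [-5.3, 1.7, 8.6]
finger_gap: 0.1
grip_force: 4.8
```

Firm: about 9 N with 0.1 mm give. Dwell briefly and let go.

Call:
apply_moves(angular=[[0, 0, 0], [0, 0, 0], [0, 0, 0]], travel=[[0, 0, 0], [0, 0, 0], [0, 0, 0]], jaw=[0, 0, 0])

```text
time: 10.07
tool_pos: [587.2, 14.0, 80.5]
tcp_rot: [-180.0, 0.0, -158.7]
ft_force: [-5.4, 0.8, 9.1]
finger_gap: -0.1
grip_force: 4.7
```

Call:
apply_moves(angular=[[0, 0, 0], [0, 0, 0], [0, 0, 0], [0, 0, 0], [0, 0, 0], [0, 0, 0], [0, 0, 0], [0, 0, 0]], travel=[[0, 0, 0.1], [0, 0, 0.5], [0, 0, 1], [-1, 0, 1], [-1, 0, 0.5], [-1, 0, 0], [-1, 0, 0], [0, 0, 0]], jaw=[0, 0, 0, 0, 0, 0, 0, 0])

```text
time: 11.08
tool_pos: [425.4, 14.0, 204.4]
tcp_rot: [-180.0, 0.1, -158.7]
ft_force: [-0.3, 0.8, 0.2]
finger_gap: -0.2
grip_force: 0.0
```

```bash
python3 - <<'E'
from h import *
q=r.sense();print(q["tool_pos"],q["ft_force"])
s=r.snapshot("top"); im=np.ascontiguousarray(s["color"][:,:,::-1])
cv2.imwrite("pics/top5.png",cv2.resize(im[90:250,290:420],None,fx=3.7,fy=3.7,interpolation=cv2.INTER_CUBIC))
E
```

```text
[425.44320939  13.98807783 204.43933733] [-0.28335032  0.79688594  0.23103506]
```

View pics/top5.png

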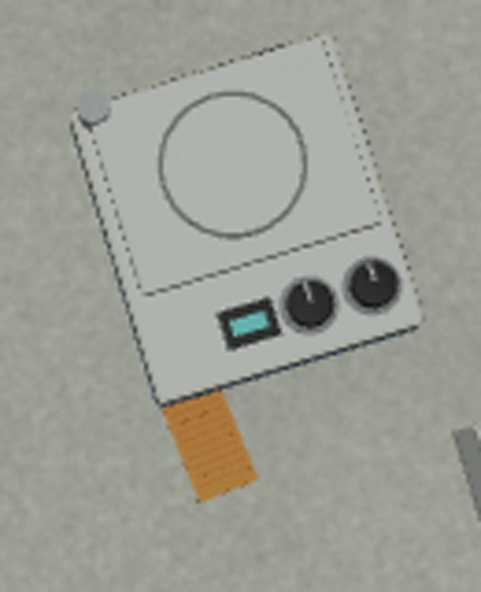

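The stirrer's front-left corner is still at (158,403), so it has not shifted. The wedge heel is now at (228,490), which is 42 mm of travel and puts the tip about 20 mm past the foot. Handing in.

```bash
python3 -c "
from bench import r
print(r.hand_in())"
```

```text
the job is handed in; nothing more can be done
None
```

The wedge is under the short foot, seated with about 6.7 N of push; the corner gave about 0.1 mm as the test press rose from 6 to 9 N, the stirrer did not shift visibly, the arm is clear, and the job is handed in (no verdict was returned).

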